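# Clamp a paint tin in the engraver's vice

### The arm

A 7-joint arm with a two-finger parallel gripper is mounted at the origin on the work surface. World frame = base frame: x ahead of the robot, y to its left, z up, the work surface at z = 0. Lengths are in m, angles in rad, forces in N, time in s.
With the tool pointing down it reaches from about 0.35 to 0.9 m from the base axis. Payload 8.1 kg.
Tool frame: the origin (TCP) lies at the very end of the fingers, on their centre line; the grasp point (between the pads) lies 19 mm behind it (grasp_offset is the distance from the TCP to the grasp point, in m); z points along the fingers, y is the line along which they close (so a half turn about z gives the same grasp; the last joint's range is limited). The gripper opens to 92 mm and grips with 3 to 60 N. Pads are 19 mm wide; open, the fingers measure 130 mm over their backs; the gripper's body (75 mm by 190 mm) begins 47 mm behind the grasp point.
Start: joints at [-1.38, 0.434, 0.025, 1.573, -0.012, 1.134, -0.075], TCP at [0.181, 0.598, 0.227] pointing down, gripper open.
Joint ranges: [-2.62, 2.62], [-0.44, 2.09], [-1.27, 1.32], [0.08, 2.57], [-1.32, 4.46], [0.12, 2], [-2.74, 2.74]. Speed limits (rad/s): [2.22, 2.22, 3.01, 3.01, 3.14, 3.14, 3.14].

### API

Orientations are given as a rotation vector (axis times angle).
In Python, from cell import observe, get_image, camera_params, sign_off, silhouettes, grasp_offset gives the robot as it stands. The module is installed in compiled form; this text tells all that it offers.
- The arm moves only by the tool jog_arm, never from a script. Its argument "motion" is a list that holds one entry, the list of rows, each a list of 7 numbers: the shift along the tool's x, y, z in m, then the turn, a rotation vector about the tool's x, y, z in rad, then the closure, from -1 (fully open) to 1 (shut), so that 0 is half open. In form: [[[dx, dy, dz, wx, wy, wz, hand], ...]]. A call has 1 to 10 rows; each row is the pose to reach, as a shift and turn from the pose commanded when the call began, along the tool's axes at that moment; what a row does not reach only later rows make up. A row lasts 1/12 s, in which the tool goes at most 41.7 mm and 7.16 degrees, less where a joint would pass 70% of its speed; a pose out of reach is approached as far as the arm can. A call with a gripper value outside its range is refused whole. The fingers move at their own pace and stop on an object; "force" is the grip in N (left out, the last holds). Time passes only in rows, so rows that repeat a pose let the fingers close. It gives the time, the measured TCP pose, the force, the opening and the grip force at its end, in the units of the state.
- observe(): the state, without advancing time (a new reading comes with each control period).
- get_image(name): name is "scene" or "side" or "wrist"; returns the picture (384x512x3 uint8, red, green, blue); there is no depth.
- camera_params(name): a dict with "vertical_fov" (degrees; the focal length in pixels is half the picture's height over the tangent of half this angle, whatever the lens; pixels are square), "cx", "cy" (the principal point, pixels), "T" (4x4, takes a point from camera to world coordinates). Camera axes: x right, y down, z forward; pixel columns grow to the right and rows downward; lengths in m; the calibration is good to about 2 mm. A picture is of the moment at which its call begins: read the wrist's pose just before it. camera_params takes no time and is no camera call; for the wrist camera it gives the pose at the moment of the call.
- sign_off(): hands the job in; it is judged then, once.
Trained networks look in the newest picture that a camera, given by its name, has taken for a name from the list of things; names that differ only in an ending like _2 or _b are one class to them, and where a whole thing is asked for, a point or a joint stands for the part that bears it (a point fixed in the world has none). Each returns a list of dicts, best first, with "p" (0 to 1); they miss things now and then, are a little off and sometimes report something else, mostly with a low value. They report only what shows in the picture. A call takes as long as a camera call. They do not tell look-alikes from the thing itself.
- silhouettes(query, camera): "mask" (384x512 bool, what is visible of it) and "pixel" ([column, row] in pixels, amid what is visible of it).
The state is a dict: "clock": time; "joints": joint angles; "dq": joint speeds; "joint_efforts": joint torques, N m; "position": TCP position; "ee_rot": TCP orientation; "force": force on the tool from outside, world axes, zero at the start; "ft_torque": the same for the moment, N m; "width": opening from 0.0 (shut) to 1.0 (fully open); "gripper_force": force on a finger pad.
Only numpy, scipy, OpenCV 4.12 (cv2) and the standard library are available. Lean on these libraries where they do the work, as an engineer would, in place of code of your own. Each camera call takes 0.05 s, during which the arm holds its last target. There are 200 camera calls.

### The job

A customer wants a name engraved on the lid of the small metal watercolour tin lying on the counter. Set it down flat (do not drop it), lid up, on the bed of the engraving machine's vice, centred between the two open jaws with its short ends facing them; then reach into the round well in front of the jaws and turn the sunken knob clockwise until the jaws hold the tin firmly, by feel, without denting it. Work the jaws by the knob only, let go of everything, and leave the other things on the counter and machine alone.

Things in the scene. Friction and masses are not known exactly. Their poses are not given: they have to be found in the camera images.
- tin: Small closed watercolour tin of bare metal, 52 (its x) x 76 (its y) x 22 mm high, about 0.13 kg, lying lid up on the counter. Origin at the centre of its underside, z up. Its short ends (52 mm wide, at y = +-38 mm) go against the vice jaws; lift it by the faces at x = +-26 mm. The thin wall dents if a jaw presses an end with more than 25 N.
- engraver: Desktop engraving machine. Origin on the counter straight under vice_bed, same axes. Its base, 45 mm high, reaches x = -165 to +125 mm, y = -118 to +238 mm; the column and parked spindle head, 245 mm high, stand at x = -50 to +103 mm, y = +147 to +233 mm. Fixed.
- vice_bed (a point): Centre of the flat top of the vice body, midway between the jaws, 95 mm above the counter. x points across the machine away from the operator (robot), y to the left jaw (jaws close along y), z up. The top reaches x = -145 to +60 mm, y = +-85 mm, plain but for the jaws and the knob well. The jaws centre a loose tin along y as they close.
- jaw_left: Left jaw of the self-centring vice, 46 mm along x, 24 mm high over the bed; axes as vice_bed. It carries a grey clamping plate on pins, set anew for each job: the plate's face stands 0 to 8 mm inside this origin (towards -y), how far is not measured. The origin starts 51 to 55 mm from the bed centre; both jaws move together, 6 mm each per rad of the knob.
- jaw_right: Right jaw, mirror of the left: its clamping plate's face stands 0 to 8 mm inside this origin (towards +y), not always as far as the left one. The tin's ends meet the plates, so where the jaws begin to bear must be felt.
- knob_grip (a point): On the vertical axis of the sunken clamp knob (95 mm from vice_bed along its -x), 20 mm above the well floor. The knob's upright black grip bar is 38 mm long (this point's x), 12 mm thick (its y), from 6 to 26 mm above the floor, on a 28 mm round steel boss. The bar turns with the knob; clockwise from above closes the jaws.
- knob: The same knob, origin on the well floor. Turning takes 0.2 N m of drag; once both jaws bear on the tin, 0.012 N m more per newton of jaw force: 0.3 to 0.38 N m in all is a firm hold, 0.5 dents the tin. The rubber hub twists 0.33 rad per N m before the shaft follows. Let go, the shaft stays, holding up to 16 N a jaw. In all 0.9 to 2.9 rad, in two or three grasps.
- well_floor (a point): Centre of the floor of the round knob well of the vice, 76 mm across, 30 mm deep, straight walls, rim flush with the vice top. The bar's top is 4 mm below the rim, so the fingers must reach inside, opened no wider than needed.
- bit_box: Bystander: small grey box, 28 x 50 x 16 mm, on the machine's base behind the vice. Leave alone.
- pencil_tin: Bystander: long flat pencil tin, 185 x 60 x 18 mm, on the counter right of the machine. Leave alone.
- ink_jar: Bystander: round jar, 56 mm across, 62 mm high. Leave alone.
- spray_can: Bystander: standing spray can, 53 mm across, 190 mm high. Leave alone.
- marker_cup: Bystander: clear cup with markers standing in it, 76 mm across, 136 mm high. Leave alone.
- marker: Bystander: single marker, 135 mm long, 17 mm thick, lying on the counter between the robot and the machine; origin near its middle. Leave alone.
There are look-alikes about, which are no part of the job. Of the things that look like the tin, take the one that is nearest to the robot's base at the start.

How it is judged:
On the way, in this order (a step that is already met when the one before it is completed fails the run):
1. the tin has been set flat on the vice bed between the open jaws and let go (x of tin in the frame of vice_bed between -0.014 and 0.014 m and y of tin in the frame of vice_bed between -0.014 and 0.014 m and z of tin in the frame of vice_bed below 0.003 m and angle between tin's own z axis and vertical below 0.05 rad and contact force between the fingers and tin below 0.1 N and contact force between any of jaw_left, jaw_right and tin below 1 N), for 0.2 s.
2. both jaws press on the tin with more than 6 N (contact force between each of jaw_left, jaw_right and tin above 6 N), for 0.2 s.
At the end, for the whole second after the job is handed in: The tin lies flat on the vice bed (within 3 mm in height, 0.05 rad of tilt), within 14 mm of the bed centre along the jaws, its short ends square to the jaws (0.06 rad), at rest, and each jaw keeps pressing on it with more than 6 N after the robot has let go (all of step 2 and x of tin in the frame of vice_bed between -0.014 and 0.014 m and z of tin in the frame of vice_bed below 0.003 m and angle between tin's own z axis and vertical below 0.05 rad and angle between the y axis of tin and the y axis of vice_bed, either way round below 0.06 rad and linear speed of tin below 0.01 m/s); the robot touches nothing.
It fails at once if a jaw pressed on the tin with more than 25 N and dented it (contact force between any of jaw_left, jaw_right and tin above 25 N).
It fails at once if the tin was dropped or thrown (faster than 0.45 m/s while not held) (linear speed of tin above 0.45 m/s and contact force between the fingers and tin below 0.1 N).
It fails at once if a jaw was pushed by hand (more than 10 N) instead of being worked by the knob (contact force between the fingers and jaw_left above 10 N or contact force between the fingers and jaw_right above 10 N).
It fails at once if a bystander was moved by more than 20 mm (distance of any of bit_box, pencil_tin, ink_jar, spray_can, marker_cup, marker from where it was at the start of the episode above 0.02 m).
It also fails if it takes over 72 s, if anything falls off the work surface, if the arm or the gripper's body presses on something with over 40 N, if the wrist force passes 120 N, or if a joint passes its speed limit or range.

## Working session

There is one attempt and no reset: what is moved stays moved. The work goes in short steps, Python scripts to look and compute and a tool call to move; the robot and the scene stay as the last step left them, time stands still between calls to the robot, and variables do not carry over. Pictures are saved under pics/ and viewed, at most 10 in all, crops included, and the job is handed in when it is done.

Besides the shell and the picture viewer there is one more tool, called as name(argument=value, ...), one argument or row to a line, values as JSON. jog_arm: Moves the arm, as the interface text tells. Its arguments: {"type":"object","properties":{"motion":{"type":"array"},"force":{"type":"number"}},"required":["motion"]}

```bash
mkdir -p pics; cat > h.py <<'E'
import numpy as np, cv2
from scipy.spatial.transform import Rotation as R
from cell import *
def f(p): return 192/np.tan(np.radians(p["vertical_fov"])/2)
def ray(p,px):
    k=f(p); d=np.array([(px[0]-p["cx"])/k,(px[1]-p["cy"])/k,1]); T=np.array(p["T"])
    return T[:3,3],T[:3,:3]@d
def onz(p,px,z):
    o,d=ray(p,px); return o+d*(z-o[2])/d[2]
def proj(p,X):
    T=np.array(p["T"]); c=T[:3,:3].T@(np.array(X)-T[:3,3]); return np.array([p["cx"]+f(p)*c[0]/c[2],p["cy"]+f(p)*c[1]/c[2]])
def save(n,im): cv2.imwrite(n,im[:,:,::-1])
E
python3 - <<'E'
from h import *
for c in ["scene","side"]:
    im=get_image(c); p=camera_params(c); save(f"pics/{c}0.png",im)
    print(c,{k:np.round(v,3).tolist() for k,v in p.items()})
    for q,z in [("tin",.022),("engraver",0),("knob",.085),("jaw_left",.119),("jaw_right",.119),("marker",.01)]:
        for s in silhouettes(q,c)[:4]:
            print(q,round(s["p"],2),np.round(s["pixel"]),s["mask"].sum(),np.round(onz(p,s["pixel"],z),3))
print(observe())
a=cv2.imread("pics/scene0.png");b=cv2.imread("pics/side0.png")
E
```

```text
scene {'vertical_fov': 54.293, 'cx': 259.469, 'cy': 191.023, 'T': [[0.428, 0.653, -0.625, 1.083], [0.904, -0.319, 0.285, -0.379], [-0.014, -0.687, -0.727, 0.715], [0.0, 0.0, 0.0, 1.0]]}
tin 0.79 [199. 187.] 548 [ 0.404 -0.242  0.022]
tin 0.68 [116. 188.] 583 [ 0.316 -0.436  0.022]
engraver 0.78 [372. 179.] 17285 [0.563 0.192 0.   ]
engraver 0.55 [160. 277.] 2177 [ 0.607 -0.402  0.   ]
knob 0.6 [325. 162.] 61 [0.525 0.055 0.085]
knob 0.24 [372. 180.] 17702 [0.626 0.123 0.085]
jaw_left 0.52 [372. 169.] 257 [0.622 0.116 0.119]
jaw_right 0.69 [331. 193.] 216 [ 0.645 -0.008  0.119]
jaw_right 0.37 [370. 179.] 17797 [0.646 0.094 0.119]
marker 0.46 [251. 159.] 187 [ 0.354 -0.071  0.01 ]
side {'vertical_fov': 45.383, 'cx': 253.006, 'cy': 182.246, 'T': [[-0.88, -0.343, 0.33, 0.214], [-0.475, 0.624, -0.62, 0.498], [0.007, -0.702, -0.712, 0.827], [0.0, 0.0, 0.0, 1.0]]}
tin 0.88 [388. 166.] 549 [ 0.312 -0.421  0.022]
engraver 0.95 [166. 288.] 26964 [0.609 0.134 0.   ]
jaw_left 0.81 [159. 253.] 319 [0.606 0.132 0.119]
jaw_right 0.7 [168. 292.] 27356 [0.544 0.191 0.119]
jaw_right 0.53 [190. 207.] 237 [0.621 0.009 0.119]
marker 0.83 [322. 252.] 380 [ 0.359 -0.097  0.01 ]
marker 0.45 [167. 287.] 27045 [0.604 0.135 0.01 ]
{'clock': 0.7, 'joints': array([-1.37958904,  0.43449132,  0.02499511,  1.57319048, -0.01160665,
        1.13401685, -0.07509562]), 'dq': array([-0.000421  , -0.00079562,  0.00042702,  0.00030503, -0.00050162,
        0.00068021, -0.00055082]), 'joint_efforts': array([-2.59288281e-03, -6.67504835e+01,  9.82477628e-01, -3.14751828e+01,
       -6.07590820e-02,  3.30345717e-02,  5.41976772e-05]), 'position': array([0.18102332, 0.59822312, 0.22675086]), 'ee_rot': array([4.59974731e-01, 3.10773026e+00, 6.08829349e-05]), 'force': array([-0.11081233, -0.48891826, -0.22637231]), 'ft_torque': array([-0.0587266 , -0.04201395,  0.01201735]), 'gripper_force': 0.0, 'width': 0.9977228917889618}
```

View pics/scene0.png

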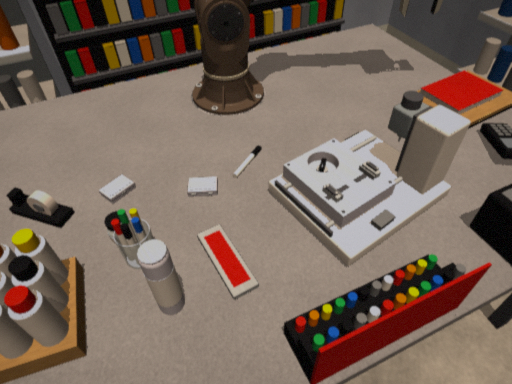

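View pics/side0.png

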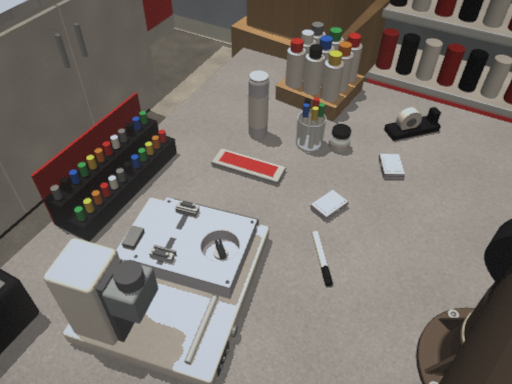

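The scene image shows two tin-like boxes, at (203,186) and (117,188) (side: (329,205), (391,166)). They are about 0.47 m and 0.54 m from the base, so the first is the target. I'll check it in a close crop and fit the poses.

```bash
cat > m.py <<'E'
from h import *
def rect(c,z,s,p):
    cs,_=cv2.findContours(s["mask"].astype(np.uint8),0,1); k=max(cs,key=len)[:,0]
    P=np.array([onz(p,q,z)[:2] for q in k],np.float32)
    return cv2.minAreaRect(P*1000)
E
python3 - <<'E'
from m import *
im={c:get_image(c) for c in["scene","side"]}
for c in["scene","side"]:
    p=camera_params(c)
    for s in silhouettes("tin",c)[:3]: print(c,s["p"],s["pixel"],rect(c,.015,s,p))
a=cv2.resize(im["scene"][150:225,160:260],(800,600),interpolation=cv2.INTER_CUBIC)
b=cv2.resize(im["side"][180:230,290:370],(800,500),interpolation=cv2.INTER_CUBIC)
save("pics/c1.png",cv2.resize(np.vstack([a,b]),(400,550)))
E
```

```text
scene 0.89 [115.2, 190.3] ((310.336669921875, -434.2242126464844), (69.9540786743164, 83.67766571044922), 26.273046493530273)
scene 0.8 [202.4, 185.7] ((402.3554382324219, -231.80770874023438), (80.0586166381836, 71.53414154052734), 69.04145812988281)
side 0.95 [327.8, 204.5] ((394.884033203125, -229.52767944335938), (90.80974578857422, 60.7377815246582), 68.2087631225586)
side 0.83 [391.9, 167.9] ((305.02239990234375, -430.9120788574219), (58.47815704345703, 94.8017349243164), 26.536109924316406)
```

View pics/c1.png

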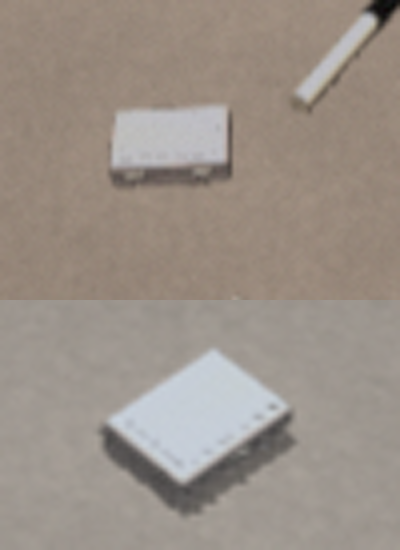

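The crop confirms a bare metal tin lying lid up at about (0.40,-0.23), with its long axis at about 68°. I'll set up a move helper next.

```bash
cat >> h.py <<'E'
def delta(*tg):
    o=observe(); r=R.from_rotvec(o["ee_rot"]); 
    print("t",o["clock"],"pos",np.round(o["position"],4),"psi",round(psi(),2),"tilt",np.round(r.as_matrix()[:,2],3),"F",np.round(o["force"],1),"w",round(o["width"]*92,1),"gf",o["gripper_force"])
    for X,a in tg:
        a=np.radians(a); c,s=np.cos(a),np.sin(a)
        Q=R.from_matrix(np.array([[-s,c,0],[c,s,0],[0,0,-1]]).T if 0 else np.array([[-s,c,0],[c,s,0],[0,0,-1]]))
        print(X,np.round(r.inv().apply(np.array(X)-o["position"]),4).tolist(),np.round((r.inv()*Q).as_rotvec(),4).tolist())
def psi():
    M=R.from_rotvec(observe()["ee_rot"]).as_matrix(); return float(np.degrees(np.arctan2(M[1,1],M[0,1])))
E
python3 - <<'E'
from h import *
delta(([.36,.28,.32],40),([.42,.0,.30],0),([.40,-.232,.20],-22))
p=camera_params("wrist"); o=observe(); r=R.from_rotvec(o["ee_rot"])
print(p["vertical_fov"],np.round(r.inv().apply(np.array(p["T"])[:3,3]-o["position"]),3)); print(np.round(r.inv().as_matrix()@np.array(p["T"])[:3,:3],2))
E
```

```text
t 0.9 pos [0.181  0.5982 0.2267] psi 73.16 tilt [ 0.  0. -1.] F [1.3 0.9 0.4] w 92.4 gf 0.0
[0.36, 0.28, 0.32] [-0.2635, -0.2527, -0.0933] [0.0, 0.0, 0.5787]
[0.42, 0.0, 0.3] [-0.402, -0.5033, -0.0733] [0.0, -0.0, 1.2768]
[0.4, -0.232, 0.2] [-0.4501, -0.7312, 0.0267] [0.0, -0.0, 1.6608]
69.03876633143929 [ 0.073  0.001 -0.157]
[[ 0.   -0.96 -0.27]
 [ 1.    0.    0.  ]
 [-0.   -0.27  0.96]]
```

jog_arm(
  motion=[
    [[-0.26,-0.25,-0.093,0,0,0.58,-1],[-0.26,-0.25,-0.093,0,0,0.58,-1],[-0.26,-0.25,-0.093,0,0,0.58,-1],[-0.26,-0.25,-0.093,0,0,0.58,-1],[-0.26,-0.25,-0.093,0,0,0.58,-1],[-0.26,-0.25,-0.093,0,0,0.58,-1],[-0.26,-0.25,-0.093,0,0,0.58,-1],[-0.26,-0.25,-0.093,0,0,0.58,-1],[-0.26,-0.25,-0.093,0,0,0.58,-1],[-0.402,-0.503,-0.073,0,0,1.277,-1]],
  ],
)

```text
clock: 1.73
position: [0.3689, 0.2425, 0.3192]
ee_rot: [1.501, 2.758, 0.007]
force: [0.7, 0.5, 1.3]
width: 1.002
gripper_force: 0.0
```

```bash
python3 -c "
from h import *
delta(([.42,.0,.30],0),([.40,-.232,.20],-22))"
```

```text
t 1.7333 pos [0.3689 0.2425 0.3192] psi 32.89 tilt [ 0.004  0.003 -1.   ] F [0.7 0.5 1.3] w 92.2 gf 0.0
[0.42, 0.0, 0.3] [-0.2314, -0.0889, 0.0186] [0.0046, -0.0022, 0.574]
[0.4, -0.232, 0.2] [-0.4154, -0.2322, 0.1177] [0.0042, -0.0031, 0.958]
```

jog_arm(
  motion=[
    [[-0.231,-0.089,0.019,0,0,0.57,-1],[-0.231,-0.089,0.019,0,0,0.57,-1],[-0.231,-0.089,0.019,0,0,0.57,-1],[-0.231,-0.089,0.019,0,0,0.57,-1],[-0.231,-0.089,0.019,0,0,0.57,-1],[-0.231,-0.089,0.019,0,0,0.57,-1],[-0.415,-0.232,0.118,0,0,0.958,-1],[-0.415,-0.232,0.118,0,0,0.958,-1],[-0.415,-0.232,0.118,0,0,0.958,-1],[-0.415,-0.232,0.118,0,0,0.958,-1]],
  ],
)

```text
clock: 2.57
position: [0.4026, -0.1539, 0.2325]
ee_rot: [2.613, 1.743, 0.003]
force: [0.4, 1.2, -0.4]
width: 0.998
gripper_force: 0.0
```

```bash
python3 -c "
from h import *
delta(([.40,-.232,.20],-22))"
```

```text
t 2.5667 pos [ 0.4026 -0.1539  0.2325] psi -22.58 tilt [ 0.002  0.    -1.   ] F [ 0.4  1.2 -0.4] w 91.9 gf 0.0
[0.4, -0.232, 0.2] [-0.0731, 0.0275, 0.0325] [0.0017, -0.0011, -0.0102]
```

jog_arm(
  motion=[
    [[-0.073,0.028,0.032,0.002,-0.001,-0.01,-1],[-0.073,0.028,0.032,0.002,-0.001,-0.01,-1],[-0.073,0.028,0.032,0.002,-0.001,-0.01,-1],[-0.073,0.028,0.032,0.002,-0.001,-0.01,-1],[-0.073,0.028,0.032,0.002,-0.001,-0.01,-1]],
  ],
)

```text
clock: 2.98
position: [0.4013, -0.2302, 0.2006]
ee_rot: [-2.597, -1.765, 0.004]
force: [1.7, 0.6, 0.0]
width: 0.998
gripper_force: 0.0
```

```bash
python3 - <<'E'
from m import *
p=camera_params("wrist"); im=get_image("wrist"); save("pics/w1.png",im)
for s in silhouettes("tin","wrist")[:3]: print(s["p"],s["pixel"],s["mask"].sum(),rect("wrist",.022,s,p))
delta()
E
```

```text
0.92 [249.2, 173.8] 2567 ((398.70556640625, -229.00930786132812), (75.3001937866211, 54.620235443115234), 68.51570129394531)
0.63 [232.8, 304.8] 236 ((310.4431457519531, -395.1629638671875), (32.8154411315918, 23.2528018951416), 27.17840003967285)
t 3.0833 pos [ 0.4021 -0.2289  0.201 ] psi -21.41 tilt [-0.001  0.001 -1.   ] F [-0.3  0.8  0. ] w 92.0 gf 0.0
```

View pics/w1.png

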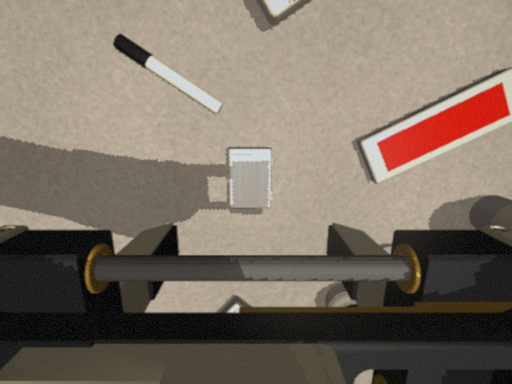

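The wrist view shows the tin at (249,177) with the marker clear of it. The fitted pose is (0.3987,-0.229), psi about -21.5°. I'll descend and grip.

jog_arm(
  motion=[
    [[0.0,-0.0035,0.13,0,0,0,-1],[0.0,-0.0035,0.13,0,0,0,-1],[0.0,-0.0035,0.13,0,0,0,-1],[0.0,-0.0035,0.13,0,0,0,-1],[0.0,-0.0035,0.165,0,0,0,-1],[0.0,-0.0035,0.185,0,0,0,-1],[0.0,-0.0035,0.196,0,0,0,-1],[0.0,-0.0035,0.196,0,0,0,-1],[0.0,-0.0035,0.196,0,0,0,-1]],
  ],
)

```text
clock: 3.83
position: [0.399, -0.2285, 0.006]
ee_rot: [-2.596, -1.769, 0.001]
force: [-0.4, 0.5, -0.1]
width: 0.998
gripper_force: 0.0
```

```bash
python3 -c "
from h import *
delta(([.3987,-.229,.004],-21.5))"
```

```text
t 3.8333 pos [ 0.399  -0.2285  0.006 ] psi -21.46 tilt [-0.001  0.    -1.   ] F [-0.4  0.5 -0.1] w 91.8 gf 0.0
[0.3987, -0.229, 0.004] [-0.0006, -0.0001, 0.002] [-0.0008, 0.0001, 0.0007]
```

jog_arm(
  motion=[
    [[0,0,0.002,0,0,0,1],[0,0,0.002,0,0,0,1],[0,0,0.002,0,0,0,1],[0,0,0.002,0,0,0,1],[0,0,0.002,0,0,0,1],[0,0,0.002,0,0,0,1],[0,0,0.002,0,0,0,1],[0,0,0.002,0,0,0,1]],
  ],
  force=20,
)

```text
clock: 4.5
position: [0.3979, -0.2291, 0.0028]
ee_rot: [-2.597, -1.766, 0.003]
force: [-0.6, 1.2, 4.1]
width: 0.566
gripper_force: 20.0
```

```bash
python3 - <<'E'
from m import *
delta()
# vice frame from jaws, knob in both cameras
import itertools
P={}
for c in["scene","side"]:
    get_image(c);p=camera_params(c)
    for q in["jaw_left","jaw_right","knob","bit_box","marker"]:
        for s in silhouettes(q,c)[:2]:
            if s["mask"].sum()<2000:
                P.setdefault(q,{}).setdefault(c,(ray(p,s["pixel"]),s["p"]))
                z={"jaw_left":.11,"jaw_right":.11,"knob":.085,"bit_box":.053,"marker":.01}[q]
                print(c,q,round(s["p"],2),np.round(s["pixel"]),np.round(onz(p,s["pixel"],z),3))
for q,d in P.items():
    if len(d)==2:
        (o1,d1),(o2,d2)=d["scene"][0],d["side"][0]
        t=np.linalg.lstsq(np.c_[d1,-d2],o2-o1,rcond=None)[0]; print(q,np.round((o1+d1*t[0]+o2+d2*t[1])/2,3))
E
```

```text
t 4.5 pos [ 0.3979 -0.2291  0.0028] psi -21.55 tilt [-0.002 -0.    -1.   ] F [-0.6  1.2  4.1] w 52.1 gf 19.998583495616913
scene jaw_left 0.82 [369. 169.] [0.612 0.117 0.11 ]
scene jaw_right 0.7 [332. 194.] [ 0.642 -0.003  0.11 ]
scene jaw_right 0.27 [321. 166.] [0.553 0.023 0.11 ]
scene knob 0.47 [246. 162.] [ 0.439 -0.12   0.085]
scene knob 0.43 [322. 164.] [0.526 0.047 0.085]
scene bit_box 0.67 [382. 217.] [0.711 0.095 0.053]
scene marker 0.58 [249. 160.] [ 0.357 -0.08   0.01 ]
side jaw_left 0.67 [163. 254.] [0.606 0.125 0.11 ]
side jaw_right 0.59 [187. 209.] [0.628 0.01  0.11 ]
side knob 0.71 [220. 250.] [0.525 0.049 0.085]
side knob 0.29 [131. 238.] [0.698 0.11  0.085]
side bit_box 0.83 [133. 237.] [0.718 0.09  0.053]
side marker 0.88 [322. 252.] [ 0.359 -0.096  0.01 ]
jaw_left [0.608 0.122 0.105]
jaw_right [0.634 0.003 0.099]
knob [ 0.492 -0.049  0.065]
bit_box [0.714 0.092 0.058]
marker [ 0.36  -0.086  0.018]
```

Both fingers hold the tin, with an opening of 52 mm. I'll lift it and move to a viewing pose beside the vice.

jog_arm(
  motion=[
    [[0,0,-0.01,0,0,0,1],[0,0,-0.03,0,0,0,1],[0,0,-0.06,0,0,0,1],[0,0,-0.09,0,0,0,1],[0,0,-0.12,0,0,0,1],[0,0,-0.15,0,0,0,1],[0,0,-0.18,0,0,0,1],[0,0,-0.21,0,0,0,1],[0,0,-0.24,0,0,0,1],[0,0,-0.27,0,0,0,1]],
  ],
  force=25,
)

```text
clock: 5.93
position: [0.3972, -0.2292, 0.2743]
ee_rot: [-2.597, -1.764, 0.004]
force: [1.7, -0.8, -1.9]
width: 0.562
gripper_force: 25.0
```

```bash
python3 -c "
from h import *
delta(([.61,-.02,.29],9))"
```

```text
t 5.9333 pos [ 0.3972 -0.2292  0.2743] psi -21.62 tilt [-0.003  0.    -1.   ] F [ 1.7 -0.8 -1.9] w 51.7 gf 24.99405026435852
[0.61, -0.02, 0.29] [0.2729, 0.1207, -0.0163] [-0.0032, 0.0003, -0.5345]
```

jog_arm(
  motion=[
    [[0.03,0.012,-0.016,0,0,-0.05,1],[0.06,0.025,-0.016,0,0,-0.12,1],[0.09,0.04,-0.016,0,0,-0.2,1],[0.12,0.053,-0.016,0,0,-0.27,1],[0.15,0.066,-0.016,0,0,-0.34,1],[0.18,0.08,-0.016,0,0,-0.4,1],[0.21,0.093,-0.016,0,0,-0.46,1],[0.24,0.107,-0.016,0,0,-0.5,1],[0.26,0.115,-0.016,0,0,-0.52,1],[0.273,0.121,-0.016,0,0,-0.534,1]],
  ],
)

```text
clock: 6.77
position: [0.6121, -0.0168, 0.2878]
ee_rot: [-2.033, -2.392, 0.004]
force: [-0.6, 0.6, -1.1]
width: 0.564
gripper_force: 25.0
```

jog_arm(
  motion=[
    [[0,0,0,0,0,0,1],[0,0,0,0,0,0,1]],
  ],
)

```text
clock: 6.93
position: [0.6108, -0.0194, 0.2879]
ee_rot: [-2.038, -2.389, 0.005]
force: [-0.5, -1.1, -2.6]
width: 0.563
gripper_force: 25.0
```

```bash
python3 - <<'E'
from m import *
delta()
p=camera_params("wrist"); im=get_image("wrist"); save("pics/w2.png",im); np.save("w2.npy",p["T"])
for q,z in [("jaw_left",.119),("jaw_right",.119),("knob",.091),("tin",0.27)]:
    for s in silhouettes(q,"wrist")[:3]: print(q,round(s["p"],2),np.round(s["pixel"]),s["mask"].sum(),rect("wrist",z,s,p))
E
```

```text
t 6.9333 pos [ 0.6108 -0.0194  0.2879] psi 9.06 tilt [-0.004 -0.001 -1.   ] F [-0.5 -1.1 -2.6] w 51.8 gf 24.994555413722992
jaw_left 0.62 [271.  52.] 998 ((609.86328125, 118.99468231201172), (43.936424255371094, 25.692445755004883), 11.42273998260498)
jaw_right 0.84 [274. 157.] 600 ((631.5949096679688, 6.431828498840332), (41.234073638916016, 21.058029174804688), 11.311511039733887)
knob 0.71 [193. 114.] 365 ((529.6056518554688, 46.17149353027344), (14.629043579101562, 38.08146667480469), 45.429683685302734)
knob 0.65 [274. 160.] 682 ((634.2158813476562, 2.8441219329833984), (47.332305908203125, 24.363656997680664), 11.366971015930176)
knob 0.46 [275.  53.] 939 ((610.8883056640625, 124.75708770751953), (47.34529113769531, 27.588390350341797), 11.521536827087402)
tin 0.62 [253. 228.] 9133 ((611.0521240234375, -12.70425796508789), (66.00711822509766, 50.58052062988281), 9.196793556213379)
```

View pics/w2.png

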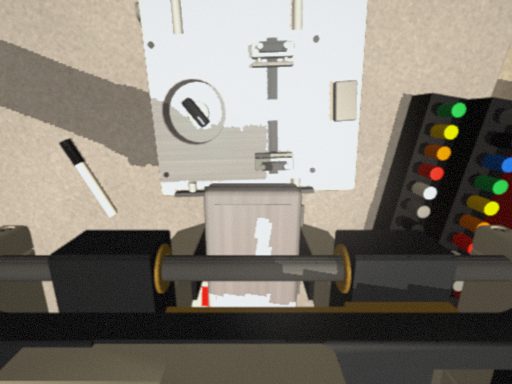

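The wrist view shows the jaws at (271,52) and (274,157) and the knob bar at (193,114), with the tin square in the fingers. Vice centre is about (0.6215,0.064) at a yaw of 11.4°; the knob is about (0.529,0.046) and its bar lies along 135°.

```bash
python3 -c "
from h import *
delta(([.6215,.064,.26],11.4),([.6215,.064,.13],11.4))"
```

```text
t 7.1833 pos [ 0.6106 -0.0206  0.2886] psi 8.94 tilt [-0.002 -0.    -1.   ] F [ 0.3 -0.6 -1.8] w 52.1 gf 24.99464303255081
[0.6215, 0.064, 0.26] [0.0819, 0.024, 0.0286] [-0.002, -0.0003, -0.0429]
[0.6215, 0.064, 0.13] [0.0819, 0.0242, 0.1586] [-0.002, -0.0003, -0.0429]
```

jog_arm(
  motion=[
    [[0.025,0.008,0.01,0,0,-0.02,1],[0.05,0.016,0.02,0,0,-0.043,1],[0.075,0.022,0.028,0,0,-0.043,1],[0.082,0.024,0.03,0,0,-0.043,1],[0.082,0.024,0.055,0,0,-0.043,1],[0.082,0.024,0.08,0,0,-0.043,1],[0.082,0.024,0.105,0,0,-0.043,1],[0.082,0.024,0.13,0,0,-0.043,1],[0.082,0.024,0.145,0,0,-0.043,1],[0.082,0.024,0.145,0,0,-0.043,1]],
  ],
)

```text
clock: 8.02
position: [0.6193, 0.0646, 0.1402]
ee_rot: [-1.985, -2.428, 0.009]
force: [-0.7, -0.0, -2.6]
width: 0.568
gripper_force: 25.0
```

```bash
python3 - <<'E'
from m import *
delta(([.6215,.064,.1],11.4))
p=camera_params("wrist"); im=get_image("wrist"); save("pics/w3.png",im)
for q,z in [("jaw_left",.119),("jaw_right",.119),("knob",.091),("tin",.14)]:
    for s in silhouettes(q,"wrist")[:3]: print(q,round(s["p"],2),np.round(s["pixel"]),s["mask"].sum(),rect("wrist",z,s,p))
E
```

```text
t 8.0167 pos [0.6193 0.0646 0.1402] psi 11.46 tilt [-0.007 -0.001 -1.   ] F [-0.7 -0.  -2.6] w 52.3 gf 24.9946528673172
[0.6215, 0.064, 0.1] [-0.001, 0.0023, 0.0401] [-0.0076, -0.0003, 0.0011]
jaw_left 0.69 [260. 137.] 1992 ((610.376220703125, 122.67149353027344), (42.34064865112305, 21.744319915771484), 10.563701629638672)
knob 0.92 [138. 211.] 1086 ((531.946044921875, 50.03353500366211), (20.03630256652832, 37.123477935791016), 47.995033264160156)
tin 0.97 [253. 228.] 9050 ((617.695068359375, 77.94924926757812), (59.4163703918457, 45.45486068725586), 11.759559631347656)
```

View pics/w3.png

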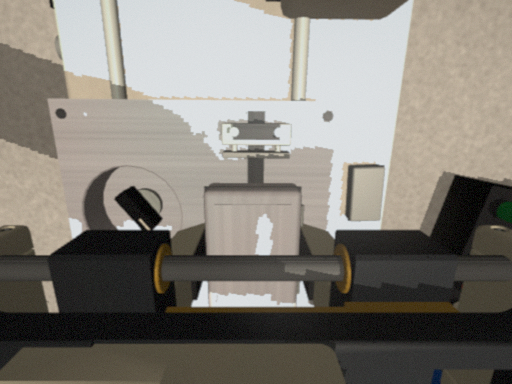

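The view shows the tin (252,240) in line with the jaw slot (257,140). I'll lower it gently.

jog_arm(
  motion=[
    [[0,0.002,0.012,-0.007,0,0,1],[0,0.002,0.022,-0.007,0,0,1],[0,0.002,0.03,-0.007,0,0,1],[0,0.002,0.034,-0.007,0,0,1],[0,0.002,0.037,-0.007,0,0,1],[0,0.002,0.037,-0.007,0,0,1],[0,0.002,0.037,-0.007,0,0,1]],
  ],
)

```text
clock: 8.85
position: [0.6237, 0.0655, 0.1063]
ee_rot: [1.986, 2.431, 0.006]
force: [-0.2, -0.3, -0.8]
width: 0.563
gripper_force: 25.0
```

```bash
python3 -c "
from h import *
delta(([.6215,.064,.0978],11.4))"
```

```text
t 8.85 pos [0.6237 0.0655 0.1063] psi 11.51 tilt [ 0.005  0.001 -1.   ] F [-0.2 -0.3 -0.8] w 51.8 gf 24.9945205450058
[0.6215, 0.064, 0.0978] [-0.001, -0.0025, 0.0084] [0.0048, -0.0002, 0.0019]
```

jog_arm(
  motion=[
    [[-0.001,-0.002,0.003,0.006,0,0,1],[-0.001,-0.002,0.006,0.006,0,0,1],[-0.001,-0.002,0.0075,0.006,0,0,1],[-0.001,-0.002,0.0085,0.006,0,0,1],[-0.001,-0.002,0.0085,0.006,0,0,1],[-0.001,-0.002,0.0085,0.006,0,0,1]],
  ],
)

```text
clock: 9.35
position: [0.6218, 0.0642, 0.0979]
ee_rot: [-1.987, -2.432, 0.001]
force: [-2.0, 0.2, 3.5]
width: 0.565
gripper_force: 25.0
```

```bash
python3 -c "
from h import *
delta(([.6215,.064,.0978],11.4))"
```

```text
t 9.35 pos [0.6218 0.0642 0.0979] psi 11.51 tilt [-0.001  0.    -1.   ] F [-2.   0.2  3.5] w 52.0 gf 24.997774958610535
[0.6215, 0.064, 0.0978] [-0.0001, -0.0003, 0.0001] [-0.0013, -0.0005, 0.0019]
```

jog_arm(
  motion=[
    [[0,0,0,0,0,0,-0.3],[0,0,0,0,0,0,-0.5],[0,0,0,0,0,0,-0.5],[0,0,0,0,0,0,-0.5],[0,0,-0.01,0,0,0,-0.5],[0,0,-0.03,0,0,0,-0.5],[0,0,-0.06,0,0,0,-0.5],[0,0,-0.09,0,0,0,-0.5],[0,0,-0.12,0,0,0,-0.5],[0,0,-0.12,0,0,0,-0.5]],
  ],
)

```text
clock: 10.18
position: [0.6251, 0.0636, 0.2245]
ee_rot: [1.985, 2.428, 0.01]
force: [1.9, 0.3, 0.5]
width: 0.753
gripper_force: 0.0
```

```bash
python3 - <<'E'
from m import *
delta(([.529,.047,.20],45))
p=camera_params("wrist"); im=get_image("wrist"); save("pics/w4.png",im)
for q,z in [("jaw_left",.119),("jaw_right",.119),("knob",.091),("tin",.117)]:
    for s in silhouettes(q,"wrist")[:3]: print(q,round(s["p"],2),np.round(s["pixel"]),s["mask"].sum(),rect("wrist",z,s,p))
E
```

```text
t 10.1833 pos [0.6251 0.0636 0.2245] psi 11.48 tilt [ 0.008  0.001 -1.   ] F [1.9 0.3 0.5] w 69.3 gf 0.0
[0.529, 0.047, 0.2] [0.0029, -0.0977, 0.0237] [0.0078, 0.0025, -0.5851]
jaw_left 0.82 [248. 130.] 995 ((610.9329223632812, 121.92938232421875), (44.872589111328125, 21.539974212646484), 11.516622543334961)
jaw_right 0.85 [249. 245.] 894 ((631.001220703125, 11.87346076965332), (42.462894439697266, 25.805469512939453), 11.300139427185059)
knob 0.73 [162. 186.] 611 ((531.8146362304688, 49.2158203125), (19.854583740234375, 38.20745849609375), 52.58419418334961)
tin 0.91 [249. 190.] 4003 ((622.5952758789062, 65.1206283569336), (54.46807098388672, 77.2611312866211), 11.621310234069824)
```

View pics/w4.png

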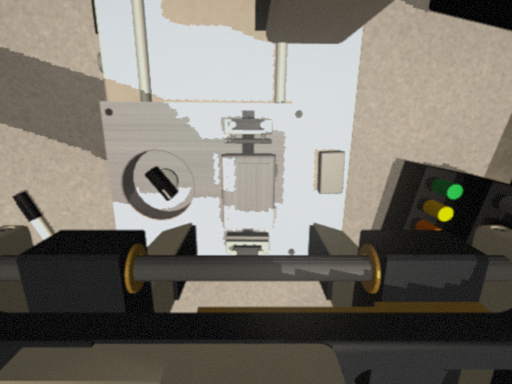

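The tin sits flat at (249,190) between the jaws, about 2 mm off centre. The knob bar is at (162,184). I'll move over the knob and narrow the fingers.

jog_arm(
  motion=[
    [[0.0,-0.03,0,0.003,0,-0.12,0.4],[0.0,-0.06,0.01,0.003,0,-0.24,0.4],[0.003,-0.09,0.02,0.003,0,-0.36,0.4],[0.003,-0.096,0.024,0.003,0,-0.48,0.4],[0.003,-0.096,0.024,0.003,0,-0.585,0.4],[0.003,-0.096,0.024,0.003,0,-0.585,0.4],[0.003,-0.096,0.024,0.003,0,-0.585,0.4],[0.003,-0.096,0.024,0.003,0,-0.585,0.4],[0.003,-0.096,0.024,0.003,0,-0.585,0.4]],
  ],
)

```text
clock: 11.18
position: [0.5276, 0.048, 0.1935]
ee_rot: [-1.204, -2.898, 0.005]
force: [-0.4, 0.0, -0.3]
width: 0.3
gripper_force: 0.0
```

```bash
python3 - <<'E'
from m import *
delta(([.529,.047,.20],45))
p=camera_params("wrist"); im=get_image("wrist")
for s in silhouettes("knob","wrist")[:2]: print(round(s["p"],2),np.round(s["pixel"]),s["mask"].sum(),rect("wrist",.091,s,p)); 
c=im.copy()
for P in [(.529,.047),(.532,.049),(.5285,.045)]:
    for a in np.linspace(0,6.28,40):
        u=proj(p,[P[0]+.038*np.cos(a),P[1]+.038*np.sin(a),.095]); cv2.circle(c,tuple(int(round(v)) for v in u),0,(255 if P[0]==.529 else 0,255 if P[0]==.532 else 0,255 if P[0]==.5285 else 0),-1)
u=proj(p,[.529,.047,.091]).astype(int); print(u)
x,y=max(0,u[0]-100),max(0,u[1]-75)
save("pics/w5.png",cv2.resize(c[y:y+150,x:x+200],(800,600),interpolation=cv2.INTER_NEAREST)); print(x,y)
E
```

```text
t 11.1833 pos [0.5276 0.048  0.1935] psi 44.88 tilt [-0.004 -0.002 -1.   ] F [-0.4  0.  -0.3] w 27.6 gf 0.0
[0.529, 0.047, 0.2] [-0.0017, 0.0002, -0.0065] [-0.0041, -0.0016, -0.002]
0.65 [251. 195.] 483 ((526.792724609375, 47.816165924072266), (11.967597961425781, 40.20551681518555), 47.3800048828125)
0.37 [355. 133.] 64421 ((543.7146606445312, 135.09466552734375), (346.6407165527344, 226.7545928955078), 45.0782585144043)
[252 196]
152 121
```

View pics/w5.png

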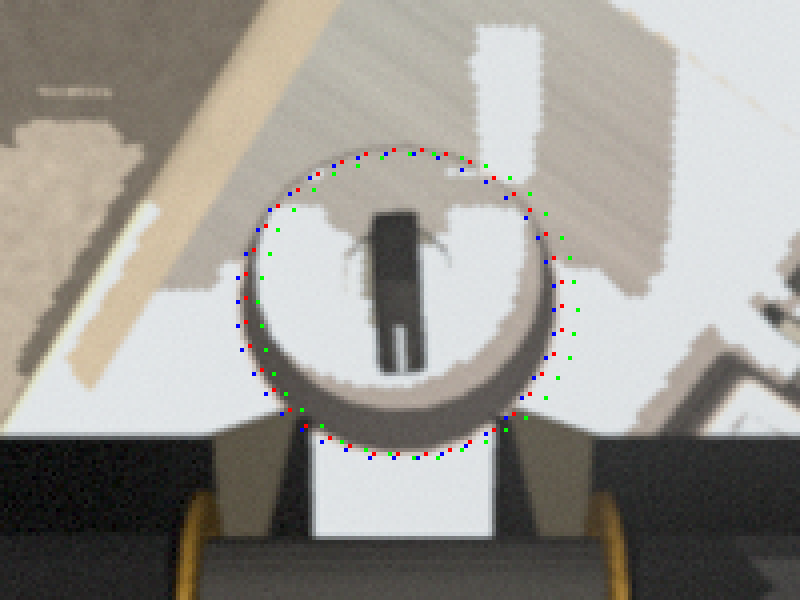

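The rim centre fits at (0.528,0.0465), and the bar calls for psi = 47.4°. I'll go down onto the bar.

```bash
python3 -c "
from h import *
delta(([.528,.0465,.074],47.4)); o=observe(); print(np.round(o['joints'],2),np.round(o['ft_torque'],3))"
```

```text
t 11.2833 pos [0.5276 0.048  0.1936] psi 44.94 tilt [-0.004 -0.002 -1.   ] F [-0.6 -0.9  0.3] w 27.7 gf 0.0
[0.528, 0.0465, 0.074] [-0.0015, -0.0003, 0.1196] [-0.004, -0.0016, -0.0429]
[-0.59  0.33  0.53  1.88 -0.2   0.99  0.8 ] [-0.011 -0.009 -0.016]
```

jog_arm(
  motion=[
    [[-0.0015,0,0.03,-0.004,-0.0015,-0.043,0.52],[-0.0015,0,0.06,-0.004,-0.0015,-0.043,0.52],[-0.0015,0,0.085,-0.004,-0.0015,-0.043,0.52],[-0.0015,0,0.095,-0.004,-0.0015,-0.043,0.52],[-0.0015,0,0.095,-0.004,-0.0015,-0.043,0.52],[-0.0015,0,0.095,-0.004,-0.0015,-0.043,0.52]],
  ],
)

```text
clock: 11.78
position: [0.5283, 0.0466, 0.0991]
ee_rot: [-1.14, -2.927, 0.0]
force: [-0.8, 0.9, -0.5]
width: 0.237
gripper_force: 0.0
```

```bash
python3 -c "
from h import *
delta(([.528,.0465,.074],47.4)); o=observe(); print(np.round(o['joints'],2),np.round(o['ft_torque'],3))"
```

```text
t 11.7833 pos [0.5283 0.0466 0.0991] psi 47.46 tilt [-0.  0. -1.] F [-0.8  0.9 -0.5] w 21.8 gf 0.0
[0.528, 0.0465, 0.074] [0.0001, -0.0003, 0.0251] [-0.0002, -0.0003, 0.001]
[-0.53  0.46  0.46  1.98 -0.28  0.77  0.93] [-0.062  0.012 -0.033]
```

jog_arm(
  motion=[
    [[0,0,0.01,0,0,0,0.52],[0,0,0.018,0,0,0,0.52],[0,0,0.025,0,0,0,0.52],[0,0,0.025,0,0,0,0.52],[0,0,0.025,0,0,0,0.52]],
  ],
)

```text
clock: 12.2
position: [0.5278, 0.0468, 0.0735]
ee_rot: [-1.139, -2.927, -0.0]
force: [-0.4, -0.3, -0.5]
width: 0.242
gripper_force: 0.0
```

jog_arm(
  motion=[
    [[0,0,0,0,0,0,0.9],[0,0,0,0,0,0,0.9],[0,0,0,0,0,0,0.9],[0,0,0,0,0,0,0.9]],
  ],
  force=30,
)

```text
clock: 12.53
position: [0.5275, 0.046, 0.074]
ee_rot: [-1.139, -2.927, 0.001]
force: [-3.8, -3.4, 4.9]
width: 0.124
gripper_force: 30.0
```

```bash
cat > t.py <<'E'
from h import *
T=[];N=8
for i in range(N):
    get_image("side"); T.append(np.r_[observe()["ft_torque"],observe()["force"]])
T=np.array(T); print("torque/force mean",np.round(T.mean(0),3),"sd",np.round(T.std(0),3)); o=observe()
delta(); print("j7",o["joints"][6], "lat",round(o["position"][0],4),round(o["position"][1],4))
E
python3 t.py
```

```text
torque/force mean [-0.884  0.94   0.016 -4.274 -3.859  5.614] sd [0.023 0.022 0.039 0.164 0.555 0.294]
t 12.9333 pos [0.5275 0.046  0.074 ] psi 47.45 tilt [-0.001  0.    -1.   ] F [-4.4 -2.9  5.5] w 11.7 gf 30.003753304481506
j7 0.9492307866488946 lat 0.5275 0.046
```

jog_arm(
  motion=[
    [[0,-0.0007,0,0,0,0.06,0.9],[0,-0.0007,0,0,0,0.12,0.9],[0,-0.0007,0,0,0,0.18,0.9],[0,-0.0007,0,0,0,0.24,0.9],[0,-0.0007,0,0,0,0.3,0.9],[0,-0.0007,0,0,0,0.36,0.9],[0,-0.0007,0,0,0,0.42,0.9],[0,-0.0007,0,0,0,0.48,0.9],[0,-0.0007,0,0,0,0.54,0.9],[0,-0.0007,0,0,0,0.6,0.9]],
  ],
)

```text
clock: 13.77
position: [0.5277, 0.0462, 0.074]
ee_rot: [1.956, 2.458, 0.001]
force: [-1.1, -2.4, 3.2]
width: 0.129
gripper_force: 30.0
```

```bash
python3 t.py
```

```text
torque/force mean [-0.571  0.466  0.142 -1.935 -2.228  5.166] sd [0.058 0.034 0.02  0.618 0.801 0.412]
t 14.1667 pos [0.5278 0.0462 0.074 ] psi 13.2 tilt [ 0.001  0.001 -1.   ] F [-2.9 -1.8  5.8] w 11.6 gf 30.018848776817322
j7 0.4805246211175076 lat 0.5278 0.0462
```

jog_arm(
  motion=[
    [[0,0,0,0,0,0.04,0.9],[0,0,0,0,0,0.08,0.9],[0,0,0,0,0,0.12,0.9],[0,0,0,0,0,0.15,0.9],[0,0,0,0,0,0.18,0.9],[0,0,0,0,0,0.2,0.9]],
  ],
)

```text
clock: 14.67
position: [0.5279, 0.0462, 0.074]
ee_rot: [2.189, 2.253, 0.001]
force: [-1.8, -1.8, 5.7]
width: 0.133
gripper_force: 30.0
```

```bash
sed -i 's/N=8/N=4/' t.py; python3 t.py
```

```text
torque/force mean [-0.602  0.404  0.181 -1.769 -1.933  5.852] sd [0.028 0.01  0.032 0.207 0.443 0.514]
t 14.8667 pos [0.5279 0.0462 0.074 ] psi 1.74 tilt [ 0.001  0.001 -1.   ] F [-1.8 -1.4  5.6] w 11.6 gf 30.028905272483826
j7 0.3251335543438911 lat 0.5279 0.0462
```

jog_arm(
  motion=[
    [[0,0,0,0,0,0.03,0.9],[0,0,0,0,0,0.06,0.9],[0,0,0,0,0,0.06,0.9]],
  ],
)

```text
clock: 15.12
position: [0.5279, 0.0462, 0.074]
ee_rot: [2.259, 2.183, 0.001]
force: [-0.9, -2.1, 6.7]
width: 0.125
gripper_force: 30.0
```

```bash
python3 t.py; python3 - <<'E'
from h import *
a=get_image("scene");b=get_image("side")
p=camera_params("scene")
print([np.round(proj(p,x)) for x in ([.6215,.064,.117],)],np.round(proj(camera_params("side"),[.6215,.064,.117])))
A=cv2.resize(a[150:220,310:410],(800,560),interpolation=cv2.INTER_CUBIC);
B=cv2.resize(b[195:270,125:225],(800,600),interpolation=cv2.INTER_CUBIC)
save("pics/c2.png",cv2.resize(np.hstack([A[:560],B[:560]]),(800,280)))
E
```

```text
torque/force mean [-0.6    0.33   0.166 -1.21  -2.472  6.383] sd [0.028 0.023 0.014 0.748 0.287 0.246]
t 15.3167 pos [0.5279 0.0462 0.074 ] psi -1.84 tilt [ 0.001  0.001 -1.   ] F [-0.9 -2.9  6.1] w 11.5 gf 30.026772022247314
j7 0.2766968457582457 lat 0.5279 0.0462
[array([353., 177.])] [174. 226.]
```

View pics/c2.png

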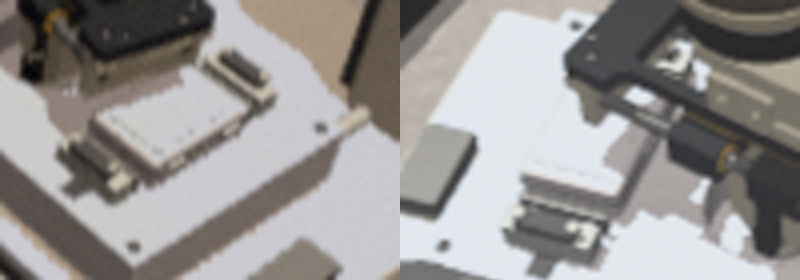

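The crop shows both plates already close to the tin ends. I'll carry on in small steps.

jog_arm(
  motion=[
    [[0,0,0,0,0,0.03,0.9],[0,0,0,0,0,0.06,0.9],[0,0,0,0,0,0.06,0.9]],
  ],
)

```text
clock: 15.67
position: [0.528, 0.0462, 0.074]
ee_rot: [2.323, 2.114, 0.001]
force: [0.1, -2.4, 5.7]
width: 0.128
gripper_force: 30.0
```

```bash
python3 t.py
```

```text
torque/force mean [-0.63   0.303  0.186 -1.341 -1.548  6.001] sd [0.027 0.041 0.015 0.661 0.396 0.177]
t 15.8667 pos [0.528  0.0462 0.074 ] psi -5.28 tilt [ 0.001  0.    -1.   ] F [-1.7 -1.3  5.7] w 11.8 gf 30.02710998058319
j7 0.23026476751985073 lat 0.528 0.0462
```

jog_arm(
  motion=[
    [[0,0,0,0,0,0.03,0.9],[0,0,0,0,0,0.06,0.9],[0,0,0,0,0,0.06,0.9]],
  ],
)

```text
clock: 16.12
position: [0.528, 0.0462, 0.074]
ee_rot: [2.386, 2.043, 0.002]
force: [-0.7, -3.0, 6.3]
width: 0.129
gripper_force: 30.0
```

```bash
python3 t.py
```

```text
torque/force mean [-0.654  0.293  0.175 -0.905 -2.53   5.878] sd [0.033 0.034 0.024 0.476 0.208 0.175]
t 16.3167 pos [0.528  0.0462 0.074 ] psi -8.75 tilt [ 0.001  0.    -1.   ] F [-1.6 -2.5  5.7] w 11.9 gf 30.026976764202118
j7 0.18337950398824596 lat 0.528 0.0462
```

jog_arm(
  motion=[
    [[0,0,0,0,0,0.03,0.9],[0,0,0,0,0,0.06,0.9],[0,0,0,0,0,0.06,0.9]],
  ],
)

```text
clock: 16.57
position: [0.5281, 0.0462, 0.074]
ee_rot: [2.446, 1.971, 0.002]
force: [-0.6, -2.7, 6.3]
width: 0.126
gripper_force: 30.0
```

```bash
python3 t.py
```

```text
torque/force mean [-0.617  0.271  0.171 -0.901 -2.672  5.949] sd [0.023 0.018 0.016 0.266 0.523 0.386]
t 16.7667 pos [0.5281 0.0462 0.074 ] psi -12.2 tilt [ 0.001  0.    -1.   ] F [-0.7 -2.3  5.9] w 11.8 gf 30.026987493038177
j7 0.13694740460270294 lat 0.5281 0.0462
```

jog_arm(
  motion=[
    [[0,0,0,0,0,0.03,0.9],[0,0,0,0,0,0.06,0.9],[0,0,0,0,0,0.06,0.9]],
  ],
)

```text
clock: 17.02
position: [0.5281, 0.0461, 0.074]
ee_rot: [2.505, 1.895, 0.002]
force: [-0.7, -2.1, 6.6]
width: 0.125
gripper_force: 30.0
```

```bash
python3 t.py
```

```text
torque/force mean [-0.641  0.201  0.192 -0.427 -2.399  5.928] sd [0.011 0.041 0.016 0.453 0.141 0.425]
t 17.2167 pos [0.5281 0.0462 0.074 ] psi -15.66 tilt [ 0.001  0.    -1.   ] F [-0.7 -2.2  6.4] w 11.7 gf 30.02698928117752
j7 0.09022961585392449 lat 0.5281 0.0462
```

jog_arm(
  motion=[
    [[0,0,0,0,0,0.03,0.9],[0,0,0,0,0,0.06,0.9],[0,0,0,0,0,0.06,0.9]],
  ],
)

```text
clock: 17.47
position: [0.5281, 0.0462, 0.074]
ee_rot: [2.561, 1.819, 0.002]
force: [-0.4, -2.0, 6.5]
width: 0.128
gripper_force: 30.0
```

```bash
python3 t.py
```

```text
torque/force mean [-0.679  0.148  0.172 -0.331 -2.303  6.01 ] sd [0.03  0.018 0.019 0.273 0.519 0.306]
t 17.6667 pos [0.5281 0.0462 0.074 ] psi -19.11 tilt [ 0.001  0.    -1.   ] F [-0.1 -2.   5.8] w 11.9 gf 30.026930272579193
j7 0.04373436615959087 lat 0.5281 0.0462
```

jog_arm(
  motion=[
    [[0,0,0,0,0,0.03,0.9],[0,0,0,0,0,0.06,0.9],[0,0,0,0,0,0.07,0.9],[0,0,0,0,0,0.07,0.9]],
  ],
)

```text
clock: 18.0
position: [0.5282, 0.0461, 0.074]
ee_rot: [2.622, 1.729, 0.002]
force: [0.1, -3.7, 5.7]
width: 0.127
gripper_force: 30.0
```

```bash
python3 t.py
```

```text
torque/force mean [-0.686  0.101  0.181 -0.146 -2.707  6.174] sd [0.018 0.024 0.009 0.347 0.355 0.484]
t 18.2 pos [0.5282 0.0461 0.074 ] psi -23.15 tilt [ 0.001  0.    -1.   ] F [ 0.  -2.2  5.7] w 12.0 gf 30.0320103764534
j7 -0.010566592439199956 lat 0.5282 0.0461
```

jog_arm(
  motion=[
    [[0,0,0,0,0,0.03,0.9],[0,0,0,0,0,0.06,0.9],[0,0,0,0,0,0.07,0.9],[0,0,0,0,0,0.07,0.9]],
  ],
)

```text
clock: 18.53
position: [0.5282, 0.0461, 0.074]
ee_rot: [2.681, 1.636, 0.002]
force: [-0.0, -2.6, 6.2]
width: 0.128
gripper_force: 30.0
```

```bash
python3 t.py
```

```text
torque/force mean [-0.726  0.025  0.188  0.601 -3.038  6.236] sd [0.016 0.023 0.013 0.146 0.351 0.538]
t 18.7333 pos [0.5282 0.0461 0.074 ] psi -27.18 tilt [ 0.001  0.    -1.   ] F [ 0.8 -3.5  6.2] w 11.8 gf 30.031701028347015
j7 -0.0647511026555944 lat 0.5282 0.0461
```

jog_arm(
  motion=[
    [[0,0,0,0,0,0.03,0.9],[0,0,0,0,0,0.06,0.9],[0,0,0,0,0,0.07,0.9],[0,0,0,0,0,0.07,0.9]],
  ],
)

```text
clock: 19.07
position: [0.5282, 0.0461, 0.074]
ee_rot: [2.737, 1.541, 0.002]
force: [0.7, -2.2, 5.9]
width: 0.132
gripper_force: 30.0
```

```bash
python3 t.py
```

```text
torque/force mean [-0.749 -0.1    0.202  0.395 -2.442  5.877] sd [0.023 0.016 0.053 0.25  0.409 0.574]
t 19.2667 pos [0.5282 0.0461 0.074 ] psi -31.21 tilt [ 0.001  0.    -1.   ] F [ 0.5 -2.8  5.6] w 12.1 gf 30.03186732530594
j7 -0.11898162577776869 lat 0.5282 0.0461
```

jog_arm(
  motion=[
    [[0,0,0,0,0,0.025,0.9],[0,0,0,0,0,0.05,0.9],[0,0,0,0,0,0.05,0.9]],
  ],
)

```text
clock: 19.52
position: [0.5283, 0.0461, 0.074]
ee_rot: [2.776, 1.471, 0.002]
force: [0.6, -3.3, 5.1]
width: 0.127
gripper_force: 30.0
```

```bash
python3 t.py
```

```text
torque/force mean [-0.789 -0.126  0.182  1.011 -3.391  5.87 ] sd [0.03  0.023 0.015 0.314 0.45  0.354]
t 19.7167 pos [0.5283 0.0461 0.074 ] psi -34.08 tilt [ 0.001  0.    -1.   ] F [ 1.5 -2.7  6.4] w 11.6 gf 30.027615129947662
j7 -0.15750805570016013 lat 0.5283 0.0461
```

jog_arm(
  motion=[
    [[0,0,0,0,0,0.03,0.9],[0,0,0,0,0,0.06,0.9],[0,0,0,0,0,0.07,0.9],[0,0,0,0,0,0.07,0.9]],
  ],
)

```text
clock: 20.05
position: [0.5283, 0.0461, 0.074]
ee_rot: [2.825, 1.373, 0.002]
force: [1.4, -2.8, 5.9]
width: 0.129
gripper_force: 30.0
```

```bash
python3 t.py
```

```text
torque/force mean [-0.87  -0.257  0.223  1.562 -3.325  5.404] sd [0.039 0.017 0.024 0.444 0.243 0.397]
t 20.25 pos [0.5283 0.0461 0.074 ] psi -38.1 tilt [ 0.001  0.    -1.   ] F [ 1.7 -3.3  5.3] w 11.6 gf 30.032528042793274
j7 -0.21158530556520877 lat 0.5283 0.0461
```

jog_arm(
  motion=[
    [[0,0,0,0,0,0.015,0.9],[0,0,0,0,0,0.03,0.9],[0,0,0,0,0,0.03,0.9]],
  ],
)

```text
clock: 20.5
position: [0.5283, 0.046, 0.074]
ee_rot: [2.845, 1.331, 0.002]
force: [1.2, -2.6, 5.8]
width: 0.129
gripper_force: 30.0
```

```bash
python3 t.py
```

```text
torque/force mean [-0.852 -0.279  0.183  1.271 -3.16   5.902] sd [0.016 0.01  0.021 0.368 0.31  0.648]
t 20.7 pos [0.5283 0.046  0.074 ] psi -39.82 tilt [ 0.001  0.    -1.   ] F [ 0.9 -2.9  6.8] w 11.7 gf 30.03065586090088
j7 -0.23474004739685506 lat 0.5283 0.046
```

Still just drag.

jog_arm(
  motion=[
    [[0,0,0,0,0,0.03,0.9],[0,0,0,0,0,0.06,0.9],[0,0,0,0,0,0.07,0.9],[0,0,0,0,0,0.07,0.9]],
  ],
)

```text
clock: 21.03
position: [0.5283, 0.046, 0.074]
ee_rot: [2.89, 1.23, 0.002]
force: [2.4, -3.5, 5.3]
width: 0.129
gripper_force: 30.0
```

```bash
python3 t.py
```

```text
torque/force mean [-0.965 -0.463  0.196  2.739 -3.821  5.884] sd [0.026 0.021 0.018 0.242 0.71  0.171]
t 21.2333 pos [0.5283 0.046  0.074 ] psi -43.83 tilt [ 0.002 -0.    -1.   ] F [ 2.7 -2.9  6. ] w 11.8 gf 30.03257989883423
j7 -0.28871584770603176 lat 0.5283 0.046
```

jog_arm(
  motion=[
    [[0,0.0007,0,0,0,0.03,0.9],[0,0.0007,0,0,0,0.06,0.9],[0,0.0007,0,0,0,0.08,0.9],[0,0.0007,0,0,0,0.08,0.9]],
  ],
)

```text
clock: 21.57
position: [0.5284, 0.0459, 0.074]
ee_rot: [-2.937, -1.114, -0.001]
force: [1.0, -2.2, 8.3]
width: 0.131
gripper_force: 30.0
```

```bash
sed -i 's/N=4/N=3/' t.py; python3 t.py
```

```text
torque/force mean [-0.646 -0.043  0.206  0.741 -2.509  7.387] sd [0.014 0.036 0.021 0.545 0.092 0.701]
t 21.7167 pos [0.5284 0.0459 0.074 ] psi -48.4 tilt [ 0.001  0.001 -1.   ] F [-0.  -2.5  8. ] w 11.6 gf 30.03007560968399
j7 -0.34969370381831366 lat 0.5284 0.0459
```

jog_arm(
  motion=[
    [[0,0,0,0,0,0.03,0.9],[0,0,0,0,0,0.06,0.9],[0,0,0,0,0,0.06,0.9]],
  ],
)

```text
clock: 21.97
position: [0.5284, 0.0459, 0.0739]
ee_rot: [-2.97, -1.024, -0.001]
force: [0.9, -1.1, 8.2]
width: 0.129
gripper_force: 30.0
```

```bash
python3 t.py
```

```text
torque/force mean [-0.668 -0.104  0.182  0.261 -2.59   7.99 ] sd [0.023 0.041 0.017 0.325 0.789 0.545]
t 22.1167 pos [0.5284 0.0459 0.074 ] psi -51.84 tilt [ 0.001  0.001 -1.   ] F [-0.2 -3.4  7.4] w 11.8 gf 30.027177929878235
j7 -0.3961143664337856 lat 0.5284 0.0459
```

jog_arm(
  motion=[
    [[0,0,0,0,0,0.03,0.9],[0,0,0,0,0,0.06,0.9],[0,0,0,0,0,0.08,0.9],[0,0,0,0,0,0.08,0.9]],
  ],
)

```text
clock: 22.45
position: [0.5284, 0.0459, 0.074]
ee_rot: [-3.008, -0.905, -0.001]
force: [1.2, -2.7, 8.6]
width: 0.129
gripper_force: 30.0
```

```bash
python3 t.py
```

```text
torque/force mean [-0.685 -0.066  0.199  0.826 -2.049  8.071] sd [0.017 0.031 0.026 0.46  0.216 0.279]
t 22.6 pos [0.5284 0.0458 0.074 ] psi -56.43 tilt [ 0.001  0.    -1.   ] F [ 0.3 -2.3  7.7] w 11.7 gf 30.03196120262146
j7 -0.4580558837533853 lat 0.5284 0.0458
```

jog_arm(
  motion=[
    [[0,0,0,0,0,0.03,0.9],[0,0,0,0,0,0.06,0.9],[0,0,0,0,0,0.07,0.9],[0,0,0,0,0,0.07,0.9]],
  ],
)

```text
clock: 22.93
position: [0.5285, 0.0458, 0.074]
ee_rot: [-3.038, -0.801, -0.001]
force: [0.9, -3.1, 8.1]
width: 0.131
gripper_force: 30.1
```

```bash
python3 t.py
```

```text
torque/force mean [-0.735 -0.086  0.281  0.649 -2.346  8.2  ] sd [0.02  0.01  0.009 0.299 0.375 0.487]
t 23.0833 pos [0.5285 0.0458 0.074 ] psi -60.43 tilt [ 0.001  0.    -1.   ] F [ 0.3 -1.8  7.7] w 12.0 gf 30.06004571914673
j7 -0.5122590608708143 lat 0.5285 0.0458
```

The bearing is felt: 0.28 against a drag of 0.19. I'll add a little more.

jog_arm(
  motion=[
    [[0,0,0,0,0,0.01,0.9],[0,0,0,0,0,0.02,0.9],[0,0,0,0,0,0.02,0.9]],
  ],
)

```text
clock: 23.33
position: [0.5285, 0.0458, 0.074]
ee_rot: [-3.045, -0.771, -0.001]
force: [1.0, -2.7, 7.7]
width: 0.125
gripper_force: 30.1
```

```bash
sed -i 's/N=3/N=5/' t.py; python3 t.py
```

```text
torque/force mean [-0.75  -0.11   0.306  0.969 -2.762  7.883] sd [0.021 0.02  0.026 0.416 0.519 0.526]
t 23.5833 pos [0.5285 0.0458 0.074 ] psi -61.57 tilt [ 0.001  0.    -1.   ] F [ 1.7 -3.4  8.1] w 12.0 gf 30.07903218269348
j7 -0.5277202898274453 lat 0.5285 0.0458
```

jog_arm(
  motion=[
    [[0,0,0,0,0,0.012,0.9],[0,0,0,0,0,0.012,0.9],[0,0,0,0,0,0.012,0.9]],
  ],
)

```text
clock: 23.83
position: [0.5285, 0.0458, 0.074]
ee_rot: [-3.05, -0.753, -0.001]
force: [0.2, -2.3, 7.3]
width: 0.123
gripper_force: 30.1
```

```bash
python3 t.py
```

```text
torque/force mean [-0.78  -0.114  0.317  1.228 -3.114  7.594] sd [0.045 0.028 0.038 0.403 0.548 0.413]
t 24.0833 pos [0.5285 0.0458 0.074 ] psi -62.26 tilt [ 0.001  0.    -1.   ] F [ 1.3 -3.4  8.3] w 11.8 gf 30.094729363918304
j7 -0.5370532310924526 lat 0.5285 0.0458
```

The torque is about 0.33 N m, or 10–11 N per jaw, which is a firm hold. I'll let go and withdraw.

jog_arm(
  motion=[
    [[0,0,0,0,0,0,0.52],[0,0,0,0,0,0,0.52],[0,0,0,0,0,0,0.52],[0,0,-0.015,0,0,0,0.52],[0,0,-0.03,0,0,0,0.52],[0,0,-0.06,0,0,0,0.52],[0,0,-0.09,0,0,0,0.52],[0,0,-0.12,0,0,0,0.52],[0,0,-0.15,0,0,0,0.52],[0,0,-0.15,0,0,0,0.52]],
  ],
)

```text
clock: 24.92
position: [0.53, 0.0455, 0.2281]
ee_rot: [-3.048, -0.756, -0.009]
force: [1.6, -0.8, 0.7]
width: 0.242
gripper_force: 0.0
```

```bash
python3 - <<'E'
from m import *
delta(); print(observe()["ft_torque"])
p=camera_params("wrist"); im=get_image("wrist"); save("pics/w6.png",im)
for q,z in [("jaw_left",.119),("jaw_right",.119),("tin",.117)]:
    for s in silhouettes(q,"wrist")[:1]: print(q,round(s["p"],2),np.round(s["pixel"]),rect("wrist",z,s,p))
E
```

```text
t 24.9167 pos [0.53   0.0455 0.2281] psi -62.14 tilt [ 0.005  0.002 -1.   ] F [ 1.6 -0.8  0.7] w 22.3 gf 0.0
[-0.17709396  0.04468726  0.0193746 ]
jaw_left 0.64 [229.  86.] ((611.4404296875, 110.08966827392578), (44.44858932495117, 22.682567596435547), 11.63733959197998)
jaw_right 0.71 [331. 112.] ((629.9112548828125, 16.3216495513916), (43.839351654052734, 19.446571350097656), 11.819371223449707)
tin 0.56 [280.  95.] ((622.1445922851562, 62.526817321777344), (54.43781280517578, 74.95350646972656), 11.298674583435059)
```

View pics/w6.png

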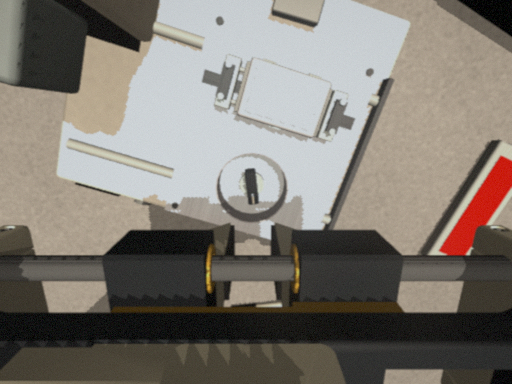

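The picture shows the tin square between the plates at (285,95), the knob free and the fingers clear.

```bash
python3 -c "
from cell import *
print(sign_off())"
```

```text
the job is handed in; nothing more can be done
None
```

I set the tin flat and lid up between the jaws and clamped it by the knob at about 0.33 N m, which should be roughly 10–11 N per jaw. I then let go of everything and handed the job in at about 25 s; no verdict was returned.

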